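Release the ratchet clamp and put the gauge blocks away in the drawer

ROBOT

A 6-joint arm with a two-finger parallel gripper is mounted at the origin on a cart in front of the work surface, level with it; the furniture and walls round the work are solid. World frame = base frame: x ahead of the robot, y to its left, z up, the work surface at z = 0. Lengths are in mm, angles in rad, forces in N, time in s.
With the tool pointing down it reaches from about 350 to 975 mm from the base axis. Payload 7.1 kg.
Tool frame: the origin (TCP) lies at the very end of the fingers, on their centre line; the grasp point (between the pads) lies ctrl.hold_point_z behind it (ctrl.hold_point_z is the distance from the TCP to the grasp point, in mm); z points along the fingers, y is the line along which they close (so a half turn about z gives the same grasp; the last joint's range is limited). The gripper opens to 88 mm and grips with 3 to 60 N. Pads are 20 mm wide; open, the fingers measure 115 mm over their backs; the gripper's body (75 mm by 178 mm) begins 61 mm behind the grasp point.
Start: joints at [1.291, 0.423, 1.63, -0, 1.089, -0.019], TCP at [161.127, 603.857, 222.675] pointing down, gripper open.
Joint ranges: [-3, 3], [-0.9, 2.11], [0.09, 2.58], [-1.31, 4.45], [0.11, 2.69], [-2.54, 2.54]. Speed limits (rad/s): [2.39, 2.39, 3.01, 3.14, 3.14, 3.14].

INTERFACE

Orientations are given as a rotation vector (axis times angle).
In Python, from workcell import ctrl gives the robot as it stands. The module is installed in compiled form; this text tells all that it offers.
- The arm moves only by the shell command python3 -m creep 'ROWS'. ROWS is JSON, a list of rows, each an object with "translation": the shift along the tool's x, y, z in mm, a list of three; "angular": the turn, a rotation vector about the tool's x, y, z in rad, a list of three; "jaw": the opening, from 0 (shut) to 1 (fully open). A call has exactly 8 rows; each row is the pose to reach, as a shift and turn from the pose commanded when the call began, along the tool's axes at that moment; what a row does not reach only later rows make up. A row lasts 1/8 s, in which the tool goes at most 62.5 mm and 10.7 degrees, less where a joint would pass 70% of its speed; a pose out of reach is approached as far as the arm can. A call with a gripper value outside its range is refused whole. The fingers move at their own pace and stop on an object; the grip force is fixed at half the most. Time passes only in rows, so rows that repeat a pose let the fingers close, or fill a call up. It gives the time, the measured TCP pose, the force, the opening and the grip force at its end, in the units of the state.
- ctrl.get_obs(): the state, without advancing time (a new reading comes with each control period).
- ctrl.get_image(name): name is "scene" or "side" or "wrist"; returns the picture (480x640x3 uint8, red, green, blue); there is no depth.
- ctrl.camera_info(name): a dict with "camera_matrix" (3x3 intrinsics, pixels), "world_from_camera" (4x4, takes a point from camera to world coordinates). Camera axes: x right, y up, looking along -z (the intrinsics and any distortion apply to the point x, -y, -z); pixel columns grow to the right and rows downward; lengths in mm; the calibration is good to about 2 mm. A picture is of the moment at which its call begins: read the wrist's pose just before it. camera_info takes no time and is no camera call; for the wrist camera it gives the pose at the moment of the call.
- ctrl.close_job(): hands the job in; it is judged then, once.
Trained networks look in the newest picture that a camera, given by its name, has taken for a name from the list of things; names that differ only in an ending like _2 or _b are one class to them, and where a whole thing is asked for, a point or a joint stands for the part that bears it (a point fixed in the world has none). Each returns a list of dicts, best first, with "score" (0 to 1); they miss things now and then, are a little off and sometimes report something else, mostly with a low value. They report only what shows in the picture. A call takes as long as a camera call.
- ctrl.look_for(camera, label): "rect" ([left, top, right, bottom] in pixels, round what is visible of it).
The state is a dict: "t": time; "qpos": joint angles; "qvel": joint speeds; "joint_torque": joint torques, N m; "ee_pos": TCP position; "orientation": TCP orientation; "ft_force": force on the tool from outside, world axes, zero at the start; "moment": the same for the moment, N m; "width": finger opening in mm; "grasp_force": force on a finger pad.
Only numpy, scipy, OpenCV 4.12 (cv2) and the standard library are available. Lean on these libraries where they do the work, as an engineer would, in place of code of your own. Each camera call takes 0.05 s, during which the arm holds its last target. There are 200 camera calls.

TASK

The steel gauge blocks are held in the blue ratchet clamp. First flick the sprung yellow pawl off the ratchet wheel so that it stays off, then ease the drum slowly back by its red crank, clockwise as far as it goes, so that the jaw opens fully. Then pull the drawer of the small cabinet out to its stop, lay every block in it, push it fully shut, and leave the ring gauge, the screwdriver and the vernier caliper where they lie.

Things in the scene. Friction and masses are not known exactly. Their poses are not given: they have to be found in the camera images.
- clamp_bed: Blue ratchet clamp: fixed plate, 10 mm thick; origin on the bench, x points away from the robot, y left. Places for blocks at x = +32, y = -100, -60, -20, +20 mm; comb teeth 5 mm high, 14 mm wide midway between, at their front and rear ends only. Behind them (x = 50 to 62 mm) a fence, at y = +62 mm a cheek, tops at z = 26 mm; in front the jaw. Drum at x = -45, y = +85 mm, pawl behind it
- drum (a joint): angle of the ratchet drum about its upright axis, rad: 0 = clamped, 2.51 = turned fully back (its stop), clockwise seen from above; this opens the jaw. Friction holds it wherever it is left (about 3 N at the crank knob). While the pawl is on the wheel the drum cannot turn clockwise
- crank_grip (a point): middle of the red crank knob: upright cylinder 19 mm in diameter, z = 53 to 89 mm over the bench, spins freely on its pin, 42 mm from the drum's axis, on an arm whose top is at z = 52 mm. At drum angle 0 the arm points along the clamp's -y (right); turning back (clockwise from above) it swings round by the clamp's front (-x) side to its +y side, 144 degrees in all
- drum_axis (a point): point on the drum's axis at the height of the knob's middle
- pawl (a joint): angle of the pawl about its upright pivot, rad: 0 = on the wheel, 0.5 = fully off (its stop), clockwise seen from above. An over-centre spring drives it to the nearer end: once past 0.25 rad it snaps off and stays off (about 1.1 N at the pin to start it)
- pawl_pin (a point): upright red pin on the end of the yellow pawl's thumb lever, 12 mm in diameter, z = 38 to 62 mm over the bench (this point: 54 mm), 45 mm from the pivot, behind it (clamp's +x) when the pawl is on. To flick the pawl off push the pin along the clamp's -y, 22 mm in all; its outer (+y) side is free to reach from above
- pawl_pivot (a point): point on the pawl's pivot, at the height of pawl_pin
- cabinet: small grey cabinet with one green-fronted drawer, fixed on the bench: 160 mm deep (its x), 190 mm wide, 75 mm high; origin under its centre, its front faces its -x
- cabinet_drawer0 (a joint): how far the drawer is pulled out, m: 0 = shut, 0.1016 = at its stop; slides with about 1 N of friction
- cabinet_drawer0_handle (a point): middle of the drawer's bar handle: a bar 11 mm thick and 95 mm long along the cabinet's y, 35 mm in front of the drawer's face, about 42 mm over the bench, free above and in front; it moves with the drawer
- drawer_floor (a point): middle of the drawer's inner floor, about 22 mm over the bench; the inside is 115 mm along the cabinet's x and 148 mm along its y, with walls 31 mm high. It moves with the drawer; at the stop this point lies about 33 mm in front of the cabinet's front, and the inside is open from 57 mm in front of this point to 33 mm behind it, the rest lies under the cabinet's top
- block_0: steel gauge block 35 x 9 x 10 mm (25 g), standing at the start in a place of the clamp, its length along the clamp's x; origin at the centre of its underside; its y is its 35 mm length, x its 9 mm thickness, z its 10 mm height. Two to four of block_0 to block_3 are present
- block_1: steel gauge block 35 x 9 x 10 mm (25 g), standing at the start in a place of the clamp, its length along the clamp's x; origin at the centre of its underside; its y is its 35 mm length, x its 9 mm thickness, z its 10 mm height. Two to four of block_0 to block_3 are present
- block_2: steel gauge block 35 x 9 x 10 mm (25 g), standing at the start in a place of the clamp, its length along the clamp's x; origin at the centre of its underside; its y is its 35 mm length, x its 9 mm thickness, z its 10 mm height. Two to four of block_0 to block_3 are present
- block_3: steel gauge block 35 x 9 x 10 mm (25 g), standing at the start in a place of the clamp, its length along the clamp's x; origin at the centre of its underside; its y is its 35 mm length, x its 9 mm thickness, z its 10 mm height. Two to four of block_0 to block_3 are present
- ring_gauge: knurled steel ring gauge, 39 mm across, 17 mm high, a bystander; origin at the centre of its underside
- screwdriver: screwdriver with red handle, 120 mm long, a bystander; origin under its middle
- vernier_caliper: vernier caliper, 204 mm long, 10 mm high, a bystander; origin under its middle
- jaw (a joint): how far the jaw bar has slid open toward the clamp's -x, m: 0 = closed, 0.029 = open; geared to the drum, which alone drives it. While closed a lip on it (top at z = 26 mm) hangs over the front 7 mm of the blocks and holds them down; open, it is clear of their places by 22 mm

How it is judged (in metres and radians):
On the way, in this order (a step that is already met when the one before it is completed fails the run):
1. the pawl is flicked off the ratchet wheel and stays off (value of joint pawl above 0.35 rad), for 0.2 s.
2. the drum is eased fully back and the jaw is open (value of joint drum above 2.38 rad and value of joint pawl above 0.35 rad), for 0.2 s.
3. the drawer is pulled out to its stop (value of joint cabinet_drawer0 above 0.094 m), for 0.2 s.
At the end, for the whole second after the job is handed in: each present block rests in the drawer on its floor (origin within 60 mm of its middle front to back, 75 mm across, at most 22 mm up); drawer shut to within 8 mm; drum at 2.38 rad or more; pawl off (over 0.35 rad); all at rest (all of step 2 and value of joint cabinet_drawer0 below 0.008 m and x of block_0 in the frame of drawer_floor between -0.06 and 0.06 m and y of block_0 in the frame of drawer_floor between -0.075 and 0.075 m and z of block_0 in the frame of drawer_floor between -0.006 and 0.022 m and linear speed of each of block_0, block_1, block_2, block_3 below 0.03 m/s and x of block_1 in the frame of drawer_floor between -0.06 and 0.06 m and y of block_1 in the frame of drawer_floor between -0.075 and 0.075 m and z of block_1 in the frame of drawer_floor between -0.006 and 0.022 m and x of block_2 in the frame of drawer_floor between -0.06 and 0.06 m and y of block_2 in the frame of drawer_floor between -0.075 and 0.075 m and z of block_2 in the frame of drawer_floor between -0.006 and 0.022 m and x of block_3 in the frame of drawer_floor between -0.06 and 0.06 m and y of block_3 in the frame of drawer_floor between -0.075 and 0.075 m and z of block_3 in the frame of drawer_floor between -0.006 and 0.022 m); the robot touches nothing.
It fails at once if the drum is let fly back (faster than 3 rad/s) (velocity of joint drum above 3 rad/s).
It fails at once if the ring gauge is moved more than 25 mm (distance of ring_gauge from where it was at the start of the episode above 0.025 m).
It fails at once if the screwdriver is moved more than 25 mm (distance of screwdriver from where it was at the start of the episode above 0.025 m).
It fails at once if the vernier caliper is moved more than 25 mm (distance of vernier_caliper from where it was at the start of the episode above 0.025 m).
Of block_0, block_1, block_2, block_3 only 2 to 4 are there at a start; the rules pass over those that are not, and their reading is None.
At some moment in a run one of block_0, block_1, block_2, block_3 may be knocked a few centimetres aside while the robot is not near it.
Once in a run the grip may slacken for a moment while it holds something.
It also fails if it takes over 210 s, if anything falls off the work surface, if the arm or the gripper's body presses on something with over 40 N, if the wrist force passes 120 N, or if a joint passes its speed limit or range.

## Working session

There is one attempt and no reset: what is moved stays moved. The work goes in short steps, Python scripts to look and compute and a shell command to move; the robot and the scene stay as the last step left them, time stands still between calls to the robot, and variables do not carry over. Pictures are saved under pics/ and viewed, at most 14 in all, crops included, and the job is handed in when it is done.

```bash
mkdir -p pics; ls; python3 - <<'E'
from workcell import ctrl
import cv2,numpy as np
np.set_printoptions(precision=4,suppress=True)
o=ctrl.get_obs();print(o['t'],o['ee_pos'],o['orientation'],o['width'],ctrl.hold_point_z)
for n in("scene","side","wrist"):
    im=ctrl.get_image(n);cv2.imwrite(f"pics/{n}0.png",im[:,:,::-1])
    c=ctrl.camera_info(n);print(n,c)
E
```

```text
pics
0.0 [160.9795 603.3409 221.9108] [-0.4085 -3.1147  0.0024] 87.57351280192445 18.700000000000003
scene {'camera_matrix': array([[438.2249,   0.    , 319.7046],
       [  0.    , 438.2249, 242.1255],
       [  0.    ,   0.    ,   1.    ]]), 'world_from_camera': array([[   0.7382,    0.4899,   -0.4638,  118.6534],
       [  -0.6745,    0.5256,   -0.5184, -510.2621],
       [  -0.0102,    0.6955,    0.7184,  732.3987],
       [   0.    ,    0.    ,    0.    ,    1.    ]])}
side {'camera_matrix': array([[464.7225,   0.    , 322.2878],
       [  0.    , 464.7225, 233.0446],
       [  0.    ,   0.    ,   1.    ]]), 'world_from_camera': array([[ -0.9901,   0.0969,  -0.102 , 414.7551],
       [ -0.1388,  -0.5547,   0.8204, 735.1329],
       [  0.0229,   0.8264,   0.5627, 629.483 ],
       [  0.    ,   0.    ,   0.    ,   1.    ]])}
wrist {'camera_matrix': array([[365.6435,   0.    , 315.2072],
       [  0.    , 365.6435, 240.5539],
       [  0.    ,   0.    ,   1.    ]]), 'world_from_camera': array([[  0.2578,  -0.9223,  -0.2879,  82.6343],
       [  0.9662,   0.2459,   0.0777, 624.1746],
       [ -0.0008,  -0.2982,   0.9545, 383.9195],
       [  0.    ,   0.    ,   0.    ,   1.    ]])}
```

View pics/scene0.png

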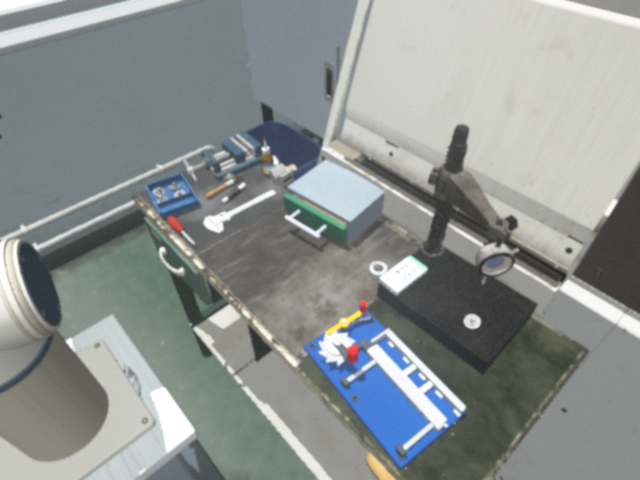

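View pics/side0.png

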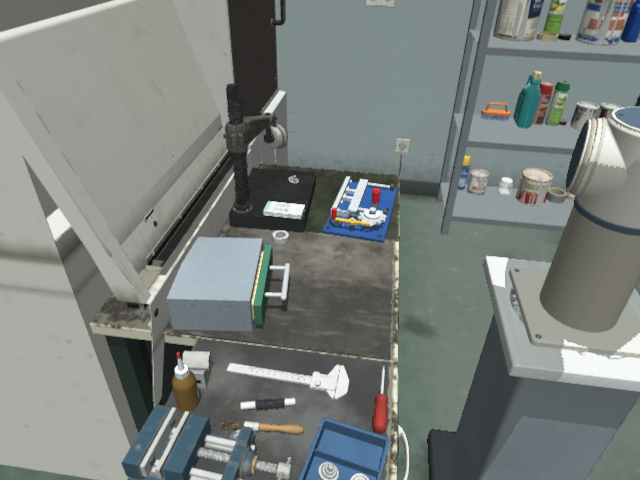

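The scene view shows the clamp at (390,385), the cabinet at (335,200) and a gauge stand behind the clamp. The side view shows the cabinet at (220,285) and the clamp at (360,210). Next I'll triangulate.

```bash
cat > h.py <<'E'
from workcell import ctrl
import cv2,numpy as np
from scipy.spatial.transform import Rotation as R
from scipy.optimize import least_squares
np.set_printoptions(precision=3,suppress=True)
def proj(c,P):
    K,T=c['camera_matrix'],c['world_from_camera']
    p=(np.atleast_2d(P)-T[:3,3])@T[:3,:3]*[1,-1,-1]
    p=p@K.T; return p[:,:2]/p[:,2:]
def ray(c,uv):
    K,T=c['camera_matrix'],c['world_from_camera']
    d=np.linalg.inv(K)@[uv[0],uv[1],1]*[1,-1,-1]
    return T[:3,3],T[:3,:3]@d
def onz(c,uv,z):
    o,d=ray(c,uv); return o+d*(z-o[2])/d[2]
def tri(l):
    A=0;b=0
    for c,uv in l:
        o,d=ray(c,uv);d=d/np.linalg.norm(d);M=np.eye(3)-np.outer(d,d);A=A+M;b=b+M@o
    return np.linalg.solve(A,b)
def mid(r): return np.array([(r[0]+r[2])/2,(r[1]+r[3])/2])
def togo(P,rv=None):
    "shift/turn in tool axes from measured pose to world TCP P, tool z down with tool y at yaw a"
    o=ctrl.get_obs();Rm=R.from_rotvec(o['orientation'])
    print('t',round(o['t'],2),'at',o['ee_pos'],'w',o['width'])
    print('tool axes (cols)\n',Rm.as_matrix());print('shift',Rm.inv().apply(np.array(P)-o['ee_pos']))
    if rv is not None: print('turn',(Rm.inv()*R.from_rotvec(rv)).as_rotvec())
E
python3 - <<'E'
from h import *
C={n:ctrl.camera_info(n) for n in("scene","side")}
for l in ["clamp_bed","crank_grip","pawl_pin","cabinet","cabinet_drawer0_handle","block_0","ring_gauge","screwdriver","vernier_caliper"]:
    d={}
    for n in C:
        r=ctrl.look_for(n,l); d[n]=r
        print(l,n,[(np.round(x['rect']),round(x['score'],2)) for x in r[:4]])
    if all(d.values()): print('   ',tri([(C[n],mid(d[n][0]['rect'])) for n in C]))
E
```

```text
clamp_bed scene [(array([304., 305., 465., 465.]), 0.87)]
clamp_bed side [(array([324., 177., 394., 243.]), 0.9)]
    [ 446.1   -316.525   -9.958]
crank_grip scene [(array([317., 331., 359., 364.]), 0.9), (array([285., 161., 385., 244.]), 0.25)]
crank_grip side [(array([359., 188., 386., 231.]), 0.91), (array([230., 362., 348., 400.]), 0.33)]
    [ 411.918 -229.659   49.96 ]
pawl_pin scene [(array([328., 304., 371., 339.]), 0.68)]
pawl_pin side [(array([329., 209., 369., 228.]), 0.59), (array([228., 359., 348., 400.]), 0.35), (array([324., 175., 399., 238.]), 0.26)]
    [ 467.651 -200.475   37.957]
cabinet scene [(array([282., 162., 386., 246.]), 0.64), (array([166., 218., 188., 239.]), 0.62), (array([283., 196., 347., 244.]), 0.15)]
cabinet side [(array([165., 238., 289., 330.]), 0.56)]
    [683.671  66.88   29.978]
cabinet_drawer0_handle scene [(array([282., 196., 349., 244.]), 0.61)]
cabinet_drawer0_handle side [(array([250., 248., 290., 325.]), 0.93)]
    [606.152  56.222  28.578]
block_0 scene [(array([416., 381., 433., 396.]), 0.6), (array([404., 364., 417., 376.]), 0.44)]
block_0 side [(array([345., 194., 353., 200.]), 0.38)]
    [ 483.794 -370.278   -0.648]
ring_gauge scene [(array([371., 264., 385., 275.]), 0.77), (array([407., 366., 413., 375.]), 0.18)]
ring_gauge side [(array([274., 234., 292., 244.]), 0.62)]
    [ 618.285 -134.403    7.043]
screwdriver scene [(array([168., 219., 184., 236.]), 0.74), (array([326., 301., 370., 340.]), 0.34)]
screwdriver side [(array([372., 368., 389., 431.]), 0.57)]
    [369.42  275.916  13.642]
vernier_caliper scene [(array([204., 191., 274., 231.]), 0.85), (array([371., 262., 385., 275.]), 0.21)]
vernier_caliper side [(array([229., 359., 351., 399.]), 0.64), (array([328., 210., 370., 226.]), 0.63), (array([322., 178., 398., 244.]), 0.35), (array([167., 239., 291., 332.]), 0.25)]
    [522.769 243.84   -7.654]
```

View pics/wrist0.png

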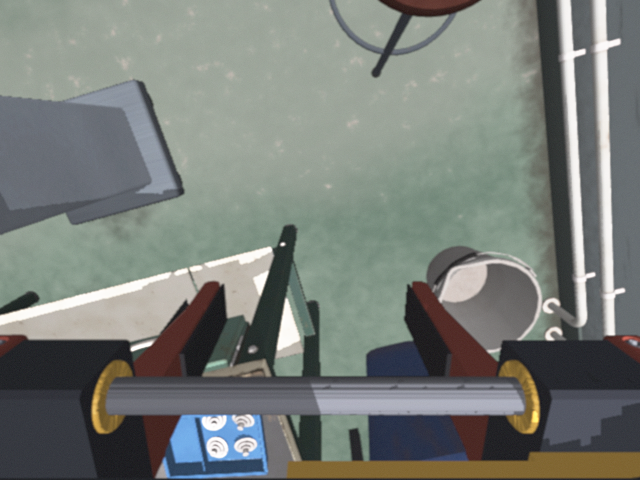

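```bash
python3 -m creep '[{"translation":[-30,-25,-10],"angular":[0,0,0],"jaw":0.5},{"translation":[-80,-65,-20],"angular":[0,0,-0.04],"jaw":0.3},{"translation":[-130,-105,-30],"angular":[0,0,-0.08],"jaw":0.2},{"translation":[-180,-145,-40],"angular":[0,0,-0.12],"jaw":0},{"translation":[-230,-185,-50],"angular":[0,0,-0.16],"jaw":0},{"translation":[-280,-225,-60],"angular":[0,0,-0.2],"jaw":0},{"translation":[-330,-265,-60],"angular":[0,0,-0.23],"jaw":0},{"translation":[-370,-300,-60],"angular":[0,0,-0.26],"jaw":0}]'
python3 - <<'E'
from h import *
togo([450,-300,300],[0,-np.pi,0])
E
```

```text
t: 2.05
ee_pos: [440.4, 219.9, 283.3]
orientation: [-0.001, 3.14, 0.001]
ft_force: [0.5, 0.4, 0.6]
width: 11.4
grasp_force: 0.0
t 2.05 at [440.442 219.943 283.285] w 11.419812942263846
tool axes (cols)
 [[-1.    -0.     0.001]
 [-0.     1.     0.001]
 [-0.001  0.001 -1.   ]]
shift [  -9.387 -519.935  -17.054]
turn [0.001 0.001 0.   ]
```

```bash
python3 -m creep '[{"translation":[0,-40,-5],"angular":[0,0,0],"jaw":0},{"translation":[0,-100,-10],"angular":[0,0,0],"jaw":0},{"translation":[0,-160,-15],"angular":[0,0,0],"jaw":0},{"translation":[0,-220,-15],"angular":[0,0,0],"jaw":0},{"translation":[0,-280,-15],"angular":[0,0,0],"jaw":0},{"translation":[0,-340,-15],"angular":[0,0,0],"jaw":0},{"translation":[0,-400,-15],"angular":[0,0,0],"jaw":0},{"translation":[0,-450,-15],"angular":[0,0,0],"jaw":0}]'
python3 - <<'E'
from h import *
c=ctrl.camera_info('wrist');im=ctrl.get_image('wrist');cv2.imwrite('pics/w1.png',im[:,:,::-1])
np.save('c_w1.npy',c,allow_pickle=True)
for l in ["clamp_bed","crank_grip","pawl_pin","drum_axis","pawl_pivot","block_0"]:
    print(l,[(np.round(x['rect']),round(x['score'],2)) for x in ctrl.look_for('wrist',l)[:5]])
print(ctrl.get_obs()['qpos'])
E
```

```text
t: 3.05
ee_pos: [438.6, -230.8, 298.0]
orientation: [0.003, 3.141, -0.001]
ft_force: [0.9, 0.1, -0.7]
width: 0.6
grasp_force: 0.0
clamp_bed [(array([144., 121., 368., 264.]), 0.61)]
crank_grip [(array([273., 151., 354., 205.]), 0.6)]
pawl_pin [(array([331., 181., 357., 267.]), 0.84)]
drum_axis [(array([149., 122., 373., 268.]), 0.84), (array([462., 292., 625., 360.]), 0.69)]
pawl_pivot [(array([147., 125., 369., 265.]), 0.8)]
block_0 [(array([198., 218., 207., 239.]), 0.7), (array([228., 222., 238., 244.]), 0.54)]
[-0.502  0.141  1.835  0.     1.165 -2.074]
```

View pics/w1.png

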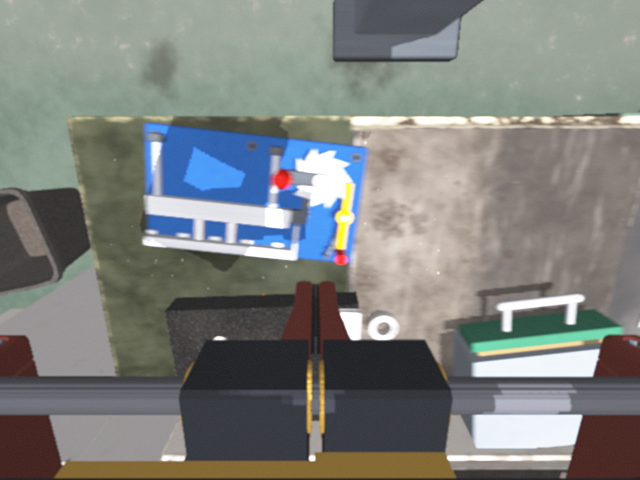

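The wrist view shows the clamp at (145–368, 122–265): knob at (281,180), pawl pin at (341,258). I'll zoom in on it.

```bash
python3 - <<'E'
import cv2
im=cv2.imread('pics/w1.png')[110:280,130:385]
cv2.imwrite('pics/w1z.png',cv2.resize(im,None,fx=3,fy=3,interpolation=cv2.INTER_CUBIC))
E
```

```text
(no output)
```

View pics/w1z.png

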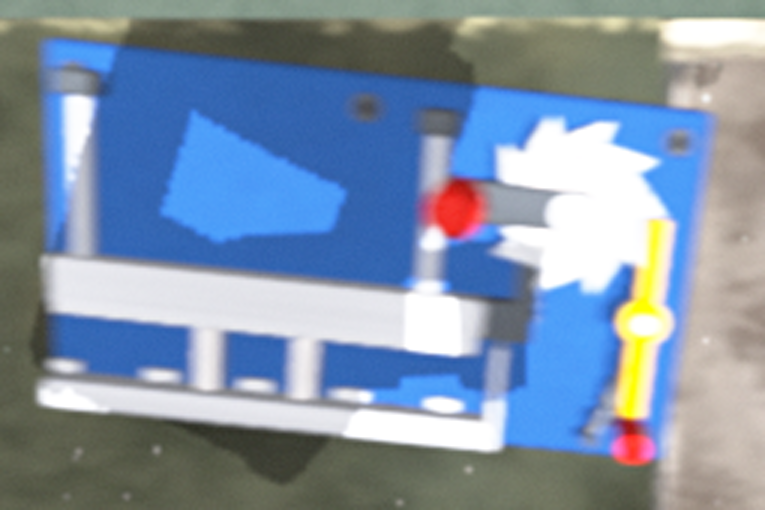

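```bash
cat > fit.py <<'E'
from h import *
c=np.load('c_w1.npy',allow_pickle=True).item()
Z=lambda p: np.array([130+ (p[0]+.5)/3-.5,110+(p[1]+.5)/3-.5])
pts=[((-45,43,76),(457,208)),((35.5,-60,20),(207,359)),((35.5,-20,20),(304,368))]
def T(s,p):
    p=np.array(p,float);a=s[2];return np.array([s[0]+np.cos(a)*p[0]-np.sin(a)*p[1],s[1]+np.sin(a)*p[0]+np.cos(a)*p[1],p[2]])
e1,e2=Z((40,400)),Z((498,448))
def res(s):
    r=[]
    for p,z in pts: r+=list(proj(c,T(s,p))[0]-Z(z))
    n=np.array([-(e2-e1)[1],(e2-e1)[0]]);n/=np.linalg.norm(n)
    for y in(-120,60): r.append((proj(c,T(s,(62,y,26)))[0]-e1)@n)
    return r
f=least_squares(res,[446,-316,0]);S=f.x
if __name__=='__main__':
    print(S,np.degrees(S[2]),f.fun)
    inv=lambda w:R.from_euler('z',-S[2]).apply(w-[S[0],S[1],0])
    for n,z,h in[('pin',(633,448),57),('pivot',(643,322),40),('hub',(572,222),55),('bedLF',(45,42),10),('bedRF',(712,112),10),('fenL',(40,395),26),('fenR',(498,448),26)]:
        w=onz(c,Z(z),h);print(n,w,inv(w))
    print('drum',T(S,(-45,85,71)),'knob',T(S,(-45,43,71)),'blk',T(S,(32,-60,10)),T(S,(32,-20,10)))
    # cross-check with fixed cams
    for n in('scene','side'):
        k=ctrl.camera_info(n);print(n,'knob',proj(k,T(S,(-45,43,75))),'pin',proj(k,onz(c,Z((633,448)),57)))
E
python3 fit.py
```

```text
[ 449.927 -313.355   -0.109] -6.265553088773113 [ 0.353 -0.126  0.004 -1.091 -0.208 -0.778  1.305  0.801]
pin [ 506.133 -201.707   57.   ] [ 43.685 117.115  57.   ]
pivot [ 459.695 -197.536   40.   ] [ -2.931 116.193  40.   ]
hub [ 418.118 -225.735   55.   ] [-41.181  83.625  55.   ]
bedLF [ 354.274 -431.133   10.   ] [ -82.228 -127.513   10.   ]
bedRF [ 381.267 -169.555   10.   ] [-83.943 135.448  10.   ]
fenL [ 493.777 -445.788   26.   ] [  58.041 -126.857   26.   ]
fenR [ 517.497 -256.274   26.   ] [60.937 64.114 26.   ]
drum [ 414.472 -223.952   71.   ] knob [ 409.889 -265.701   71.   ] blk [ 475.188 -376.489   10.   ] [ 479.553 -336.728   10.   ]
scene knob [[353.574 353.164]] pin [[364.757 304.683]]
side knob [[376.038 193.442]] pin [[333.446 209.613]]
```

```bash
python3 - <<'E'
from h import *
C=[ctrl.camera_info(n) for n in("scene","side")]
for n,a,b in[('dial',(496,260),(277,136)),('coltop',(461,127),(233,88)),('clampknob',(437,180),(232,130)),('colbase',(433,248),(240,216)),('anvil',(473,321),(293,180)),('baseLF',(378,285),(304,228)),('anvil tip',(484,283),(277,150))]:
    print(n,tri([(C[0],a),(C[1],b)]))
from fit import T,S
P=T(S,(43,147,42));togo(P,[0,-np.pi,0]);print('yaw turn tool z',-S[2])
togo([P[0],P[1],110])
E
```

```text
dial [ 670.493 -341.943  172.017]
coltop [ 724.377 -189.089  336.168]
clampknob [ 720.397 -176.784  237.235]
colbase [ 735.921 -186.142   28.098]
anvil [ 634.012 -357.393   43.071]
baseLF [ 575.985 -170.061   21.335]
anvil tip [ 665.021 -343.122  126.779]
t 3.4 at [ 438.804 -227.373  297.628] w 0.2816471495316475
tool axes (cols)
 [[-1. -0. -0.]
 [-0.  1.  0.]
 [ 0.  0. -1.]]
shift [-69.986  55.336 255.631]
turn [ 0. -0.  0.]
yaw turn tool z 0.10935453085759138
t 3.4 at [ 438.804 -227.373  297.628] w 0.2816471495316475
tool axes (cols)
 [[-1. -0. -0.]
 [-0.  1.  0.]
 [ 0.  0. -1.]]
shift [-69.971  55.359 187.631]
```

```bash
python3 -m creep '[{"translation":[-20,15,0],"angular":[0,0,0.03],"jaw":0},{"translation":[-50,35,10],"angular":[0,0,0.06],"jaw":0},{"translation":[-70,55,40],"angular":[0,0,0.11],"jaw":0},{"translation":[-70,55,90],"angular":[0,0,0.11],"jaw":0},{"translation":[-70,55,130],"angular":[0,0,0.11],"jaw":0},{"translation":[-70,55,170],"angular":[0,0,0.11],"jaw":0},{"translation":[-70,55,187],"angular":[0,0,0.11],"jaw":0},{"translation":[-70,55,187],"angular":[0,0,0.11],"jaw":0}]'
cat > go.py <<'E'
import sys
from h import *
from fit import T,S
x,y,z=map(float,sys.argv[1:4]);togo(T(S,(x,y,z)),R.from_euler('z',S[2]).__mul__(R.from_rotvec([0,np.pi,0])).as_rotvec())
o=ctrl.get_obs();print('clamp frame',R.from_euler('z',-S[2]).apply(o['ee_pos']-[S[0],S[1],0]),o['ft_force'],o['qpos'][5])
E
python3 go.py 43 147 42
```

```text
t: 4.4
ee_pos: [508.6, -172.7, 110.2]
orientation: [-0.172, -3.135, -0.001]
ft_force: [-0.2, 0.1, -0.1]
width: 0.7
grasp_force: 0.0
t 4.4 at [ 508.638 -172.653  110.242] w 0.6526199740329792
tool axes (cols)
 [[-0.994  0.109 -0.002]
 [ 0.109  0.994  0.001]
 [ 0.002  0.    -1.   ]]
shift [-0.107  0.703 68.242]
turn [ 0.    -0.002 -0.   ]
clamp frame [ 43.005 146.269 110.242] [-0.182  0.07  -0.13 ] -1.8105290431675072
```

```bash
python3 -m creep '[{"translation":[0,0,15],"angular":[0,0,0],"jaw":0},{"translation":[0,0,30],"angular":[0,0,0],"jaw":0},{"translation":[0,0,45],"angular":[0,0,0],"jaw":0},{"translation":[0,0,58],"angular":[0,0,0],"jaw":0},{"translation":[0,0,67],"angular":[0,0,0],"jaw":0},{"translation":[0,0,67],"angular":[0,0,0],"jaw":0},{"translation":[0,-3,67],"angular":[0,0,0],"jaw":0},{"translation":[0,-6,67],"angular":[0,0,0],"jaw":0}]'
python3 -m creep '[{"translation":[0,-3,0],"angular":[0,0,0],"jaw":0},{"translation":[0,-6,0],"angular":[0,0,0],"jaw":0},{"translation":[0,-9,0],"angular":[0,0,0],"jaw":0},{"translation":[0,-12,0],"angular":[0,0,0],"jaw":0},{"translation":[0,-15,0],"angular":[0,0,0],"jaw":0},{"translation":[0,-18,0],"angular":[0,0,0],"jaw":0},{"translation":[0,-21,0],"angular":[0,0,0],"jaw":0},{"translation":[0,-23,0],"angular":[0,0,0],"jaw":0}]'
python3 - <<'E'
from h import *
for n in('scene','side'):
    im=ctrl.get_image(n)[:,:,::-1]
    k=im[280:400,280:480] if n=='scene' else im[160:260,290:430]
    cv2.imwrite(f'pics/{n}2.png',cv2.resize(k,(600,int(600*k.shape[0]/k.shape[1])),interpolation=cv2.INTER_CUBIC))
E
```

```text
t: 5.4
ee_pos: [508.6, -179.8, 44.1]
orientation: [0.174, 3.136, -0.0]
ft_force: [-0.3, 0.8, 0.2]
width: 0.4
grasp_force: 0.0
t: 6.4
ee_pos: [505.6, -202.5, 43.6]
orientation: [-0.174, -3.137, 0.0]
ft_force: [-0.1, 0.7, -0.3]
width: 0.7
grasp_force: 0.0
```

View pics/side2.png

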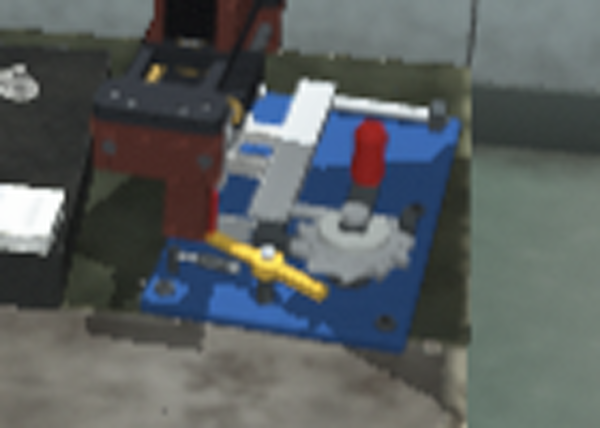

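The side crop shows the pawl tip clear of the wheel, so it is flicked off. I'll retract and move over the knob.

```bash
python3 -m creep '[{"translation":[0,8,0],"angular":[0,0,0],"jaw":0},{"translation":[0,10,-20],"angular":[0,0,0],"jaw":0},{"translation":[0,10,-50],"angular":[0,0,0],"jaw":0},{"translation":[0,0,-70],"angular":[0,0,0],"jaw":0.2},{"translation":[30,-30,-70],"angular":[0,0,0],"jaw":0.45},{"translation":[60,-50,-70],"angular":[0,0,0],"jaw":0.45},{"translation":[88,-73,-70],"angular":[0,0,0],"jaw":0.45},{"translation":[88,-73,-70],"angular":[0,0,0],"jaw":0.45}]'
python3 go.py -45 43 58
python3 - <<'E'
from h import *
from fit import T,S
im=ctrl.get_image('wrist');c=ctrl.camera_info('wrist');print(proj(c,[T(S,(-45,43,89)),T(S,(-45,43,71))]))
cv2.imwrite('pics/w3.png',im[:,:,::-1])
E
```

```text
t: 7.5
ee_pos: [408.6, -265.2, 113.6]
orientation: [-0.177, -3.136, -0.001]
ft_force: [0.4, 0.7, 0.9]
width: 39.1
grasp_force: 0.0
t 7.5 at [ 408.57  -265.214  113.628] w 39.106475328246525
tool axes (cols)
 [[-0.994  0.113 -0.001]
 [ 0.113  0.994  0.001]
 [ 0.001  0.    -1.   ]]
shift [-1.419 -0.36  55.626]
turn [ 0.    -0.001 -0.004]
clamp frame [-46.364  43.34  113.628] [0.41  0.723 0.94 ] -2.0578199255410867
[[315.019 280.08 ]
 [315.025 268.042]]
```

View pics/w3.png

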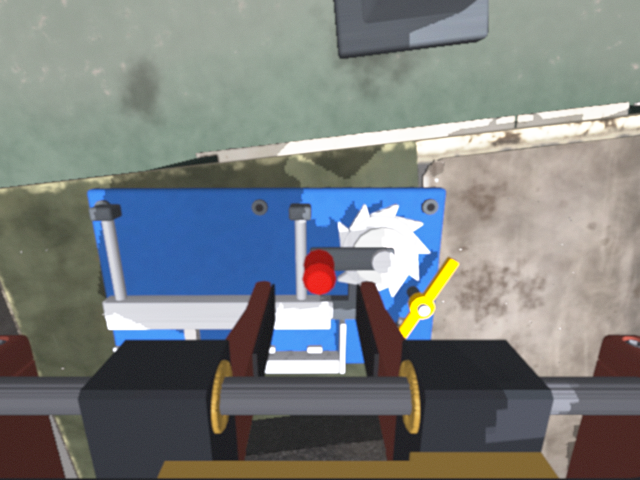

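Pawl is off at (430,295). The knob top is at (320,280), about 2 mm left of prediction, so I'll correct for that and grip.

```bash
python3 -m creep '[{"translation":[-1,2,15],"angular":[0,0,0],"jaw":0.45},{"translation":[-1,2,35],"angular":[0,0,0],"jaw":0.45},{"translation":[-1,2,55],"angular":[0,0,0],"jaw":0.45},{"translation":[-1,2,55],"angular":[0,0,0],"jaw":0.35},{"translation":[-1,2,55],"angular":[0,0,0],"jaw":0.25},{"translation":[-1,2,55],"angular":[0,0,0],"jaw":0.15},{"translation":[-1,2,55],"angular":[0,0,0],"jaw":0.1},{"translation":[-1,2,55],"angular":[0,0,0],"jaw":0.1}]'
python3 go.py -45 45 58
python3 - <<'E'
import numpy as np
r=42
for i in range(1,25):
    a=2.52*i/24; print(i,round(r*np.sin(a),1),round(r*(1-np.cos(a)),1)) # tool x shift (=-clamp x), tool y shift
E
```

```text
t: 8.55
ee_pos: [412.0, -263.5, 59.0]
orientation: [0.174, 3.135, -0.001]
ft_force: [2.7, -1.0, -1.2]
width: 18.2
grasp_force: 30.0
t 8.55 at [ 411.95  -263.532   59.032] w 18.188938816047756
tool axes (cols)
 [[-0.994  0.111  0.001]
 [ 0.111  0.994 -0.001]
 [-0.001 -0.    -1.   ]]
shift [ 1.814 -0.383  1.03 ]
turn [-0.     0.001 -0.002]
clamp frame [-43.187  45.38   59.032] [ 2.748 -0.97  -1.153] -2.0535990814963307
1 4.4 0.2
2 8.8 0.9
3 13.0 2.1
4 17.1 3.7
5 21.1 5.7
6 24.7 8.1
7 28.2 10.8
8 31.3 14.0
9 34.0 17.4
10 36.4 21.1
11 38.4 25.0
12 40.0 29.2
13 41.1 33.4
14 41.8 37.8
15 42.0 42.2
16 41.7 46.6
17 41.0 50.9
18 39.9 55.2
19 38.3 59.3
20 36.3 63.2
21 33.8 66.9
22 31.0 70.3
23 27.9 73.4
24 24.5 76.1
```

```bash
python3 -m creep '[{"translation":[4.4,0.2,0],"angular":[0,0,0],"jaw":0.1},{"translation":[8.8,0.9,0],"angular":[0,0,0],"jaw":0.1},{"translation":[13,2.1,0],"angular":[0,0,0],"jaw":0.1},{"translation":[17.1,3.7,0],"angular":[0,0,0],"jaw":0.1},{"translation":[21.1,5.7,0],"angular":[0,0,0],"jaw":0.1},{"translation":[24.7,8.1,0],"angular":[0,0,0],"jaw":0.1},{"translation":[28.2,10.8,0],"angular":[0,0,0],"jaw":0.1},{"translation":[31.3,14,0],"angular":[0,0,0],"jaw":0.1}]'
python3 go.py -76 59 58
```

```text
t: 9.55
ee_pos: [382.2, -246.1, 58.9]
orientation: [0.174, 3.136, -0.001]
ft_force: [5.7, -1.0, 5.1]
width: 18.0
grasp_force: 30.0
t 9.55 at [ 382.176 -246.074   58.94 ] w 18.037597356334093
tool axes (cols)
 [[-0.994  0.111  0.001]
 [ 0.111  0.994 -0.001]
 [-0.001 -0.001 -1.   ]]
shift [ 1.311 -0.487  0.939]
turn [-0.001  0.001 -0.001]
clamp frame [-74.689  59.485  58.94 ] [ 5.721 -1.032  5.14 ] -2.0581786166160194
```

Forces are low and tracking is good. Continuing the arc; these shifts are from the current pose (31.3, 14).

```bash
python3 -m creep '[{"translation":[2.7,3.4,0],"angular":[0,0,0],"jaw":0.1},{"translation":[5.1,7.1,0],"angular":[0,0,0],"jaw":0.1},{"translation":[7.1,11,0],"angular":[0,0,0],"jaw":0.1},{"translation":[8.7,15.2,0],"angular":[0,0,0],"jaw":0.1},{"translation":[9.8,19.4,0],"angular":[0,0,0],"jaw":0.1},{"translation":[10.5,23.8,0],"angular":[0,0,0],"jaw":0.1},{"translation":[10.7,28.2,0],"angular":[0,0,0],"jaw":0.1},{"translation":[10.4,32.6,0],"angular":[0,0,0],"jaw":0.1}]'
python3 go.py -86.7 91.6 58
```

```text
t: 10.55
ee_pos: [375.5, -212.8, 58.9]
orientation: [0.173, 3.136, -0.002]
ft_force: [3.1, -4.7, 6.0]
width: 18.4
grasp_force: 30.0
t 10.55 at [ 375.479 -212.779   58.911] w 18.3557828008067
tool axes (cols)
 [[-0.994  0.11   0.001]
 [ 0.11   0.994 -0.001]
 [-0.001 -0.001 -1.   ]]
shift [ 1.721 -0.251  0.91 ]
turn [-0.001  0.001 -0.001]
clamp frame [-84.98   91.851  58.911] [ 3.125 -4.709  6.   ] -2.0022647459652054
```

```bash
python3 -m creep '[{"translation":[-0.7,4.3,0],"angular":[0,0,0],"jaw":0.1},{"translation":[-1.8,8.6,0],"angular":[0,0,0],"jaw":0.1},{"translation":[-3.4,12.7,0],"angular":[0,0,0],"jaw":0.1},{"translation":[-5.4,16.6,0],"angular":[0,0,0],"jaw":0.1},{"translation":[-7.9,20.3,0],"angular":[0,0,0],"jaw":0.1},{"translation":[-10.7,23.7,0],"angular":[0,0,0],"jaw":0.1},{"translation":[-13.8,26.8,0],"angular":[0,0,0],"jaw":0.1},{"translation":[-17.2,29.5,0],"angular":[0,0,0],"jaw":0.1}]'
python3 go.py -69.5 121.1 58
```

```text
t: 11.55
ee_pos: [395.2, -185.5, 58.9]
orientation: [-0.173, -3.137, 0.002]
ft_force: [-0.3, -6.5, 7.3]
width: 18.3
grasp_force: 30.0
t 11.55 at [ 395.215 -185.454   58.876] w 18.348626039310865
tool axes (cols)
 [[-0.994  0.11  -0.   ]
 [ 0.11   0.994 -0.001]
 [ 0.    -0.001 -1.   ]]
shift [ 1.156 -0.066  0.876]
turn [-0.001 -0.    -0.001]
clamp frame [-68.344 121.166  58.876] [-0.341 -6.457  7.258] -1.9242356648877645
```

```bash
python3 -m creep '[{"translation":[-1.5,1,0],"angular":[0,0,0],"jaw":0.1},{"translation":[-3,2,0],"angular":[0,0,0],"jaw":0.1},{"translation":[-4,2.5,0],"angular":[0,0,0],"jaw":0.1},{"translation":[-4,2.5,0],"angular":[0,0,0],"jaw":0.1},{"translation":[-4,2.5,0],"angular":[0,0,0],"jaw":0.1},{"translation":[-4,2.5,0],"angular":[0,0,0],"jaw":0.1},{"translation":[-4,2.5,0],"angular":[0,0,0],"jaw":0.1},{"translation":[-4,2.5,0],"angular":[0,0,0],"jaw":0.1}]'
python3 -m creep '[{"translation":[0,0,0],"angular":[0,0,0],"jaw":0.3},{"translation":[0,0,0],"angular":[0,0,0],"jaw":0.4},{"translation":[0,0,0],"angular":[0,0,0],"jaw":0.45},{"translation":[0,0,-20],"angular":[0,0,0],"jaw":0.45},{"translation":[0,0,-70],"angular":[0,0,0],"jaw":0.45},{"translation":[0,50,-120],"angular":[0,0,0],"jaw":0.4},{"translation":[0,100,-160],"angular":[0,0,0],"jaw":0.3},{"translation":[0,150,-200],"angular":[0,0,0],"jaw":0}]'
python3 - <<'E'
from h import *
im=ctrl.get_image('wrist');c=ctrl.camera_info('wrist');np.save('c_w4.npy',c,allow_pickle=True)
cv2.imwrite('pics/w4.png',im[:,:,::-1])
for l in ["cabinet","cabinet_drawer0_handle","crank_grip","block_0"]:
  print(l,[(np.round(x['rect']),round(x['score'],2)) for x in ctrl.look_for('wrist',l)[:4]])
print(ctrl.get_obs()['ee_pos'])
E
```

```text
t: 12.55
ee_pos: [396.2, -184.7, 58.7]
orientation: [-0.169, -3.131, 0.004]
ft_force: [-15.5, -24.1, 14.3]
width: 18.6
grasp_force: 30.0
t: 13.55
ee_pos: [414.7, -40.9, 252.8]
orientation: [-0.174, -3.136, -0.0]
ft_force: [0.8, -0.2, 0.5]
width: 19.8
grasp_force: 0.0
cabinet [(array([347., 315., 526., 473.]), 0.83)]
cabinet_drawer0_handle [(array([376., 317., 501., 368.]), 0.97)]
crank_grip [(array([117., 195., 183., 259.]), 0.55)]
block_0 [(array([ 69., 268.,  84., 301.]), 0.84), (array([ 36., 267.,  51., 299.]), 0.78)]
[414.507 -42.391 250.859]
```

View pics/w4.png

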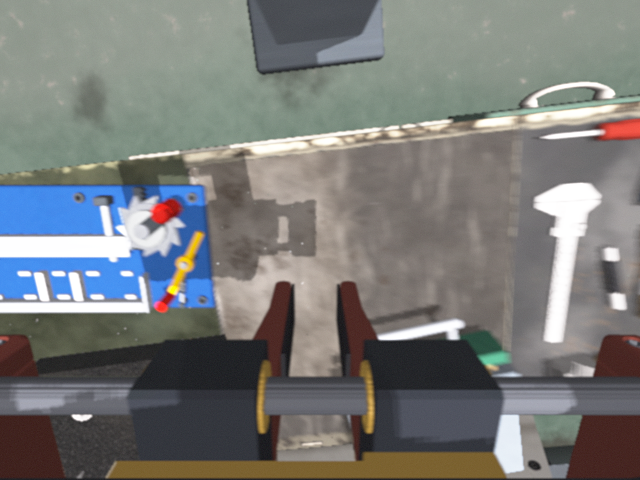

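Drum is at its stop (28 N reaction, jaw open). Pawl is off and the blocks are still in place. Now the cabinet pose, from w1 and the fixed cameras.

```bash
python3 - <<'E'
from h import *
im=cv2.imread('pics/w1.png')
a=cv2.resize(im[280:380,440:640],(600,300),interpolation=cv2.INTER_CUBIC)
b=cv2.imread('pics/side0.png')[225:340,155:305]
b=cv2.resize(b,(600,460),interpolation=cv2.INTER_CUBIC)
cv2.imwrite('pics/cab.png',np.vstack([a,b[:300]]))
E
```

```text
(no output)
```

View pics/cab.png

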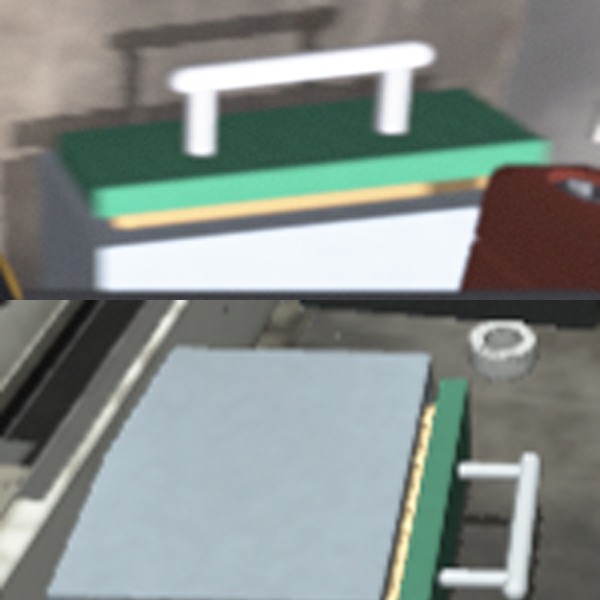

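```bash
python3 - <<'E'
from h import *
c=np.load('c_w1.npy',allow_pickle=True).item()
# crop (u,v)/3+(440,280)
f=lambda u,v:(440+u/3-.33,280+v/3-.33)
p=onz(c,f(172,79),44);q=onz(c,f(435,52),44);d=q-p
print('handle',p,q,(p+q)/2,np.linalg.norm(d),'yaw',np.arctan2(-d[0],d[1]))
# top front edge of cabinet z=75 (roof), drawer-front top edge bright strip
p=onz(c,f(98,250),75);q=onz(c,f(475,207),75);d=q-p;print('roof front',p,q,'yaw',np.arctan2(-d[0],d[1]))
s=ctrl.camera_info('side');g=lambda u,v:(155+u/4-.375,225+(v-300)/4-.375)
print('side handle',onz(s,g(530,458),44),onz(s,g(516,590),44))
p=onz(s,g(432,354),75);q=onz(s,g(382,598),75);print('roof front side',p,q,np.arctan2((p-q)[0],(q-p)[1]))
print('ring',onz(s,(281,240),10))
E
```

```text
handle [574.429  -2.27   44.   ] [562.099 105.599  44.   ] [568.264  51.664  44.   ] 108.5713794751627 yaw 0.11381173925471567
roof front [636.139 -38.271  75.   ] [615.989 111.776  75.   ] yaw 0.13349765968063418
side handle [575.749   4.978  44.   ] [562.283 103.203  44.   ]
roof front side [634.766 -33.432  75.   ] [610.948 151.269  75.   ] 0.1282453097473684
ring [ 617.079 -123.402   10.   ]
```

```bash
python3 -m creep '[{"translation":[-20,15,0],"angular":[0,0,0.17],"jaw":0.3},{"translation":[-40,30,10],"angular":[0,0,0.34],"jaw":0.3},{"translation":[-60,45,30],"angular":[0,0,0.51],"jaw":0.3},{"translation":[-80,60,50],"angular":[0,0,0.68],"jaw":0.3},{"translation":[-100,75,70],"angular":[0,0,0.85],"jaw":0.3},{"translation":[-120,90,90],"angular":[0,0,1.02],"jaw":0.3},{"translation":[-135,105,110],"angular":[0,0,1.19],"jaw":0.3},{"translation":[-143,111,130],"angular":[0,0,1.336],"jaw":0.3}]'
cat > cab.py <<'E'
import sys
from h import *
A=0.125;H=np.array([568.5,52.5,0]);Rc=R.from_euler('z',A)
# tool x->cab +y, tool y->cab +x
Rt=Rc*R.from_matrix(np.array([[0,1,0],[1,0,0],[0,0,-1.]]))
if __name__=='__main__':
    x,y,z=map(float,sys.argv[1:4]);togo(H+Rc.apply([x,y,0])+[0,0,z],Rt.as_rotvec())
    o=ctrl.get_obs();print('cab frame (handle0)',Rc.inv().apply(o['ee_pos']-H),o['ft_force'],o['qpos'][5])
E
python3 cab.py 0 0 28
python3 - <<'E'
from h import *
im=ctrl.get_image('wrist');cv2.imwrite('pics/w5.png',im[:,:,::-1]);c=ctrl.camera_info('wrist')
print(proj(c,[568.5,52.5,44]),ctrl.look_for('wrist','cabinet_drawer0_handle')[:2])
E
```

```text
t: 14.8
ee_pos: [569.2, 50.7, 118.6]
orientation: [-2.086, -2.346, 0.004]
ft_force: [-0.3, 1.0, 0.5]
width: 26.2
grasp_force: 0.0
t 14.8 at [569.157  50.715 118.601] w 26.24810416119783
tool axes (cols)
 [[-0.117  0.993 -0.004]
 [ 0.993  0.117 -0.   ]
 [ 0.    -0.004 -1.   ]]
shift [ 1.847 -0.103 90.603]
turn [-0.004 -0.    -0.008]
cab frame (handle0) [  0.429  -1.852 118.601] [-0.305  1.008  0.481] -0.049091484028025933
[[314.872 250.146]] [{'rect': [304.4, 100.7, 406.1, 339.9], 'score': 0.63}, {'rect': [329.4, 416.3, 366.7, 458.2], 'score': 0.29}]
```

View pics/w5.png

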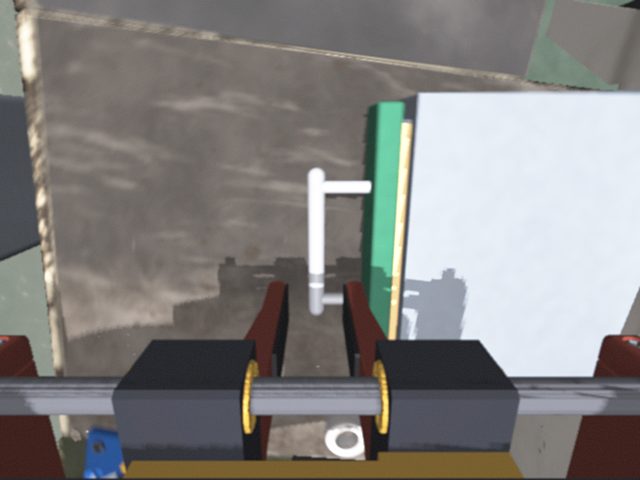

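Handle is centred between the fingers at (316,240). Descend, grip and pull.

```bash
python3 -m creep '[{"translation":[4,1,25],"angular":[0,0,0],"jaw":0.3},{"translation":[4,1,50],"angular":[0,0,0],"jaw":0.3},{"translation":[4,1,75],"angular":[0,0,0],"jaw":0.3},{"translation":[4,1,90],"angular":[0,0,0],"jaw":0.3},{"translation":[4,1,90],"angular":[0,0,0],"jaw":0.2},{"translation":[4,1,90],"angular":[0,0,0],"jaw":0.05},{"translation":[4,1,90],"angular":[0,0,0],"jaw":0.05},{"translation":[4,1,90],"angular":[0,0,0],"jaw":0.05}]'
python3 -m creep '[{"translation":[0,-8,0],"angular":[0,0,0],"jaw":0.05},{"translation":[0,-20,0],"angular":[0,0,0],"jaw":0.05},{"translation":[0,-35,0],"angular":[0,0,0],"jaw":0.05},{"translation":[0,-50,0],"angular":[0,0,0],"jaw":0.05},{"translation":[0,-65,0],"angular":[0,0,0],"jaw":0.05},{"translation":[0,-80,0],"angular":[0,0,0],"jaw":0.05},{"translation":[0,-92,0],"angular":[0,0,0],"jaw":0.05},{"translation":[0,-98,0],"angular":[0,0,0],"jaw":0.05}]'
python3 cab.py -102 0 28
```

```text
t: 15.9
ee_pos: [570.4, 55.8, 32.2]
orientation: [2.079, 2.355, 0.0]
ft_force: [-0.3, -2.2, -1.3]
width: 10.5
grasp_force: 30.0
t: 16.9
ee_pos: [472.5, 43.3, 32.1]
orientation: [2.078, 2.354, 0.0]
ft_force: [2.5, -9.3, -2.5]
width: 9.9
grasp_force: 30.0
t 16.9 at [472.453  43.322  32.142] w 9.884191971730216
tool axes (cols)
 [[-0.124  0.992  0.001]
 [ 0.992  0.124 -0.001]
 [-0.001  0.001 -1.   ]]
shift [-2.868 -5.561  4.139]
turn [ 0.001  0.001 -0.001]
cab frame (handle0) [-96.442   2.868  32.142] [ 2.543 -9.301 -2.547] -0.05649653671586497
```

```bash
python3 -m creep '[{"translation":[0,-2,0],"angular":[0,0,0],"jaw":0.05},{"translation":[0,-4,0],"angular":[0,0,0],"jaw":0.05},{"translation":[0,-6,0],"angular":[0,0,0],"jaw":0.05},{"translation":[0,-7,0],"angular":[0,0,0],"jaw":0.05},{"translation":[0,-7,0],"angular":[0,0,0],"jaw":0.05},{"translation":[0,-7,0],"angular":[0,0,0],"jaw":0.05},{"translation":[0,-7,0],"angular":[0,0,0],"jaw":0.05},{"translation":[0,-7,0],"angular":[0,0,0],"jaw":0.05}]'
python3 cab.py -102 0 28
```

```text
t: 17.9
ee_pos: [471.8, 43.2, 32.3]
orientation: [2.074, 2.348, 0.013]
ft_force: [16.7, -5.0, -20.5]
width: 10.1
grasp_force: 30.0
t 17.9 at [471.798  43.184  32.285] w 10.06578299420366
tool axes (cols)
 [[-0.124  0.992  0.012]
 [ 0.992  0.124  0.   ]
 [-0.001  0.012 -1.   ]]
shift [-2.813 -4.94   4.228]
turn [ 0.012  0.001 -0.001]
cab frame (handle0) [-97.109   2.813  32.285] [ 16.672  -4.993 -20.469] -0.05726778053563538
```

```bash
python3 -m creep '[{"translation":[0,6,0],"angular":[0,0,0],"jaw":0.2},{"translation":[0,6,0],"angular":[0,0,0],"jaw":0.3},{"translation":[0,6,-10],"angular":[0,0,0],"jaw":0.3},{"translation":[0,6,-50],"angular":[0,0,0],"jaw":0.3},{"translation":[0,6,-100],"angular":[0,0,0],"jaw":0.3},{"translation":[0,6,-150],"angular":[0,0,-0.17],"jaw":0.3},{"translation":[-40,6,-170],"angular":[0,0,-0.34],"jaw":0.3},{"translation":[-90,6,-170],"angular":[0,0,-0.51],"jaw":0.3}]'
python3 go.py 32 -40 110
```

```text
t: 18.9
ee_pos: [483.9, -45.7, 204.5]
orientation: [1.405, 2.805, 0.003]
ft_force: [0.1, -0.5, -0.3]
width: 26.1
grasp_force: 0.0
t 18.9 at [483.906 -45.729 204.527] w 26.11464015167251
tool axes (cols)
 [[-0.599  0.801  0.005]
 [ 0.801  0.599 -0.   ]
 [-0.003  0.004 -1.   ]]
shift [-244.786 -191.726   94.577]
turn [ 0.002  0.004 -0.819]
clamp frame [  4.568 269.736 204.527] [ 0.072 -0.483 -0.34 ] -0.7610922489739333
```

```bash
python3 -m creep '[{"translation":[-40,-32,0],"angular":[0,0,-0.15],"jaw":0.35},{"translation":[-80,-64,0],"angular":[0,0,-0.3],"jaw":0.35},{"translation":[-120,-96,0],"angular":[0,0,-0.45],"jaw":0.35},{"translation":[-160,-128,10],"angular":[0,0,-0.6],"jaw":0.35},{"translation":[-200,-160,20],"angular":[0,0,-0.75],"jaw":0.35},{"translation":[-235,-185,40],"angular":[0,0,-0.82],"jaw":0.35},{"translation":[-245,-192,70],"angular":[0,0,-0.82],"jaw":0.35},{"translation":[-245,-192,90],"angular":[0,0,-0.82],"jaw":0.35}]'
python3 go.py 32 -40 110
python3 - <<'E'
from h import *
from fit import T,S
c=ctrl.camera_info('wrist');im=ctrl.get_image('wrist');np.save('c_w6.npy',c,allow_pickle=True);cv2.imwrite('pics/w6.png',im[:,:,::-1])
print(proj(c,[T(S,(32,-60,20)),T(S,(32,-20,20))]))
for x in ctrl.look_for('wrist','block_0'): 
    w=onz(c,mid(x['rect']),20);print(np.round(x['rect']),round(x['score'],2),w,R.from_euler('z',-S[2]).apply(w-[S[0],S[1],0]))
E
```

```text
t: 19.9
ee_pos: [472.5, -357.1, 110.9]
orientation: [-0.186, -3.135, -0.001]
ft_force: [0.0, 0.2, 0.3]
width: 30.5
grasp_force: 0.0
t 19.9 at [ 472.511 -357.095  110.936] w 30.50464258125325
tool axes (cols)
 [[-0.993  0.118 -0.001]
 [ 0.118  0.993  0.001]
 [ 0.001  0.001 -1.   ]]
shift [-4.769  1.057  0.932]
turn [ 0.001 -0.001 -0.009]
clamp frame [ 27.223 -41.014 110.936] [0.007 0.241 0.307] -2.119673811750647
[[289.834 249.928]
 [344.635 249.439]]
[289. 224. 299. 273.] 0.81 [ 474.517 -373.476   20.   ] [ 31.005 -57.078  20.   ]
[344. 222. 357. 274.] 0.81 [ 478.855 -332.259   20.   ] [ 30.818 -15.634  20.   ]
```

View pics/w6.png

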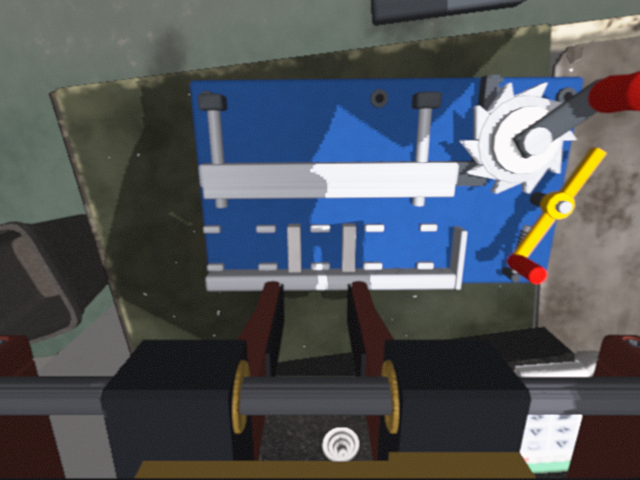

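Blocks are at (294,248) and (349,248); the jaw is open and clear. The other two places are empty. Descending on the left block.

```bash
python3 -m creep '[{"translation":[-4,-16,10],"angular":[0,0,-0.01],"jaw":0.33},{"translation":[-4,-16,35],"angular":[0,0,-0.01],"jaw":0.33},{"translation":[-4,-16,60],"angular":[0,0,-0.01],"jaw":0.33},{"translation":[-4,-16,80],"angular":[0,0,-0.01],"jaw":0.33},{"translation":[-4,-16,92],"angular":[0,0,-0.01],"jaw":0.33},{"translation":[-4,-16,98],"angular":[0,0,-0.01],"jaw":0.33},{"translation":[-4,-16,98],"angular":[0,0,-0.01],"jaw":0.33},{"translation":[-4,-16,98],"angular":[0,0,-0.01],"jaw":0.33}]'
python3 go.py 31 -57 12
```

```text
t: 21.0
ee_pos: [476.1, -373.3, 14.3]
orientation: [0.167, 3.136, -0.001]
ft_force: [-0.1, -0.2, 0.3]
width: 29.0
grasp_force: 0.0
t 21.0 at [ 476.095 -373.275   14.291] w 28.956360918167146
tool axes (cols)
 [[-0.994  0.106  0.001]
 [ 0.106  0.994 -0.001]
 [-0.001 -0.001 -1.   ]]
shift [ 1.554 -0.288  2.29 ]
turn [-0.001  0.001  0.003]
clamp frame [ 32.551 -56.706  14.291] [-0.089 -0.207  0.255] -2.148655866076427
```

```bash
python3 -m creep '[{"translation":[1,0,2],"angular":[0,0,0],"jaw":0.25},{"translation":[1,0,2],"angular":[0,0,0],"jaw":0.15},{"translation":[1,0,2],"angular":[0,0,0],"jaw":0.05},{"translation":[1,0,2],"angular":[0,0,0],"jaw":0},{"translation":[1,0,2],"angular":[0,0,0],"jaw":0},{"translation":[1,0,2],"angular":[0,0,0],"jaw":0},{"translation":[1,0,-10],"angular":[0,0,0],"jaw":0},{"translation":[1,0,-40],"angular":[0,0,0],"jaw":0}]'
python3 cab.py 10 -30 150
```

```text
t: 22.0
ee_pos: [473.8, -372.2, 53.3]
orientation: [-0.168, -3.135, -0.003]
ft_force: [-0.2, 0.2, 0.2]
width: 8.5
grasp_force: 30.0
t 22.0 at [ 473.838 -372.153   53.318] w 8.495704863279244
tool axes (cols)
 [[-0.994  0.107 -0.002]
 [ 0.107  0.994  0.002]
 [ 0.002  0.002 -1.   ]]
shift [-65.264 405.568 -96.222]
turn [-0.    -0.003  1.339]
cab frame (handle0) [-146.867 -409.538   53.318] [-0.203  0.192  0.201] -2.149531654045898
```

```bash
python3 -m creep '[{"translation":[0,5,-40],"angular":[0,0,0],"jaw":0},{"translation":[-5,45,-65],"angular":[0,0,-0.03],"jaw":0},{"translation":[-12,105,-65],"angular":[0,0,-0.06],"jaw":0},{"translation":[-22,165,-65],"angular":[0,0,-0.1],"jaw":0},{"translation":[-32,225,-65],"angular":[0,0,-0.14],"jaw":0},{"translation":[-42,285,-65],"angular":[0,0,-0.18],"jaw":0},{"translation":[-54,345,-65],"angular":[0,0,-0.23],"jaw":0},{"translation":[-64,395,-65],"angular":[0,0,-0.23],"jaw":0}]'
python3 cab.py 10 -30 40
python3 - <<'E'
from h import *
from cab import *
c=ctrl.camera_info('wrist');im=ctrl.get_image('wrist');cv2.imwrite('pics/w7.png',im[:,:,::-1]);o=ctrl.get_obs();print(o['width'],o['grasp_force'])
print(proj(c,[H+Rc.apply([22,0,0])+[0,0,22]]),proj(c,[H+Rc.apply([10,-30,0])+[0,0,22]]))
E
```

```text
t: 23.0
ee_pos: [581.0, 15.4, 119.5]
orientation: [-0.196, 3.134, -0.0]
ft_force: [-0.2, -0.8, 0.0]
width: 8.6
grasp_force: 30.0
t 23.0 at [581.038  15.418 119.488] w 8.61609288609906
tool axes (cols)
 [[-0.992 -0.124  0.001]
 [-0.124  0.992  0.   ]
 [-0.001 -0.    -1.   ]]
shift [-2.095  8.366 79.49 ]
turn [0.001 0.001 1.57 ]
cab frame (handle0) [  7.817 -38.356 119.488] [-0.235 -0.814  0.011] -1.6893890936474114
8.57129977041081 30.000481009483337
[[366.994 258.631]] [[327.398 243.51 ]]
```

View pics/w7.png

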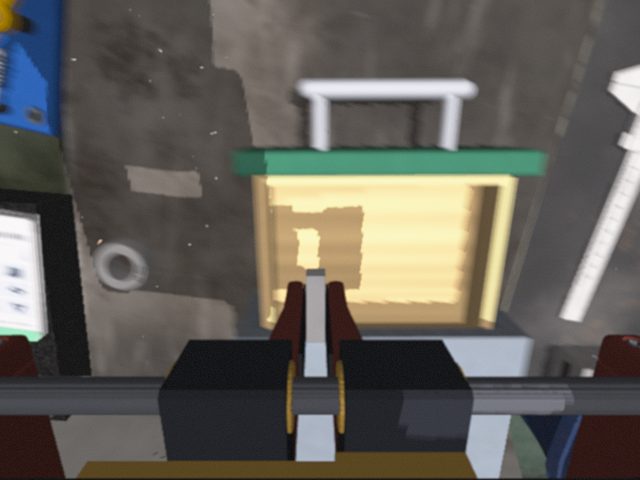

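Gripper holds the block at (315,300); the drawer is fully open, with its interior at (272–500, 180–325). Lowering the block in.

```bash
python3 -m creep '[{"translation":[-2,16,15],"angular":[0,0,0],"jaw":0},{"translation":[-2,16,40],"angular":[0,0,0],"jaw":0},{"translation":[-2,16,65],"angular":[0,0,0],"jaw":0},{"translation":[-2,16,82],"angular":[0,0,0],"jaw":0},{"translation":[-2,16,90],"angular":[0,0,0],"jaw":0},{"translation":[-2,16,93],"angular":[0,0,0],"jaw":0},{"translation":[-2,16,93],"angular":[0,0,0],"jaw":0},{"translation":[-2,16,93],"angular":[0,0,0],"jaw":0}]'
python3 cab.py 10 -22 26
```

```text
t: 24.05
ee_pos: [580.9, 29.2, 26.3]
orientation: [-0.193, 3.134, -0.0]
ft_force: [0.2, -0.2, -0.2]
width: 8.7
grasp_force: 30.0
t 24.05 at [580.932  29.209  26.308] w 8.699240847529243
tool axes (cols)
 [[-0.992 -0.123  0.001]
 [-0.123  0.992  0.   ]
 [-0.001 -0.    -1.   ]]
shift [-0.563  2.66   0.309]
turn [0.001 0.001 1.569]
cab frame (handle0) [  9.432 -24.659  26.308] [ 0.226 -0.213 -0.224] -1.6641522707694107
```

```bash
python3 -m creep '[{"translation":[0,0,1],"angular":[0,0,0],"jaw":0.1},{"translation":[0,0,1],"angular":[0,0,0],"jaw":0.2},{"translation":[0,0,1],"angular":[0,0,0],"jaw":0.22},{"translation":[0,0,-10],"angular":[0,0,0],"jaw":0.22},{"translation":[0,0,-40],"angular":[0,0,0],"jaw":0.22},{"translation":[0,0,-90],"angular":[0,0,0],"jaw":0.22},{"translation":[0,-30,-100],"angular":[0,0,0],"jaw":0.3},{"translation":[0,-60,-100],"angular":[0,0,0],"jaw":0.33}]'
python3 go.py 31 -16.3 110
python3 - <<'E'
from h import *
im=ctrl.get_image('wrist');cv2.imwrite('pics/w8.png',im[:,:,::-1]);print([(np.round(x['rect']),round(x['score'],2)) for x in ctrl.look_for('wrist','block_0')])
E
```

```text
t: 25.05
ee_pos: [589.1, -30.8, 128.2]
orientation: [-0.195, 3.132, -0.001]
ft_force: [-0.0, -1.1, 0.0]
width: 28.8
grasp_force: 0.0
t 25.05 at [589.075 -30.785 128.188] w 28.776272184590162
tool axes (cols)
 [[-0.992 -0.124  0.004]
 [-0.124  0.992 -0.   ]
 [-0.004 -0.001 -1.   ]]
shift [ 146.774 -286.168   17.857]
turn [-0.     0.004  0.234]
clamp frame [107.478 296.068 128.188] [-0.041 -1.051  0.044] -1.7673784902223613
[(array([390., 215., 404., 264.]), 0.73)]
```

View pics/w8.png

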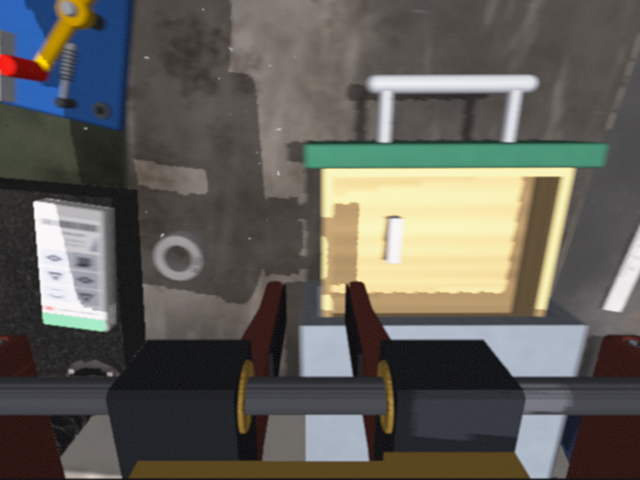

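The block lies flat in the drawer at (396,240). Going back for the second.

```bash
python3 -m creep '[{"translation":[15,-35,0],"angular":[0,0,0.03],"jaw":0.33},{"translation":[40,-80,0],"angular":[0,0,0.06],"jaw":0.33},{"translation":[65,-128,0],"angular":[0,0,0.1],"jaw":0.33},{"translation":[90,-176,0],"angular":[0,0,0.14],"jaw":0.33},{"translation":[115,-224,0],"angular":[0,0,0.18],"jaw":0.33},{"translation":[135,-264,0],"angular":[0,0,0.22],"jaw":0.33},{"translation":[147,-286,10],"angular":[0,0,0.234],"jaw":0.33},{"translation":[147,-286,15],"angular":[0,0,0.234],"jaw":0.33}]'
python3 go.py 31 -16.3 12
python3 - <<'E'
from h import *
from fit import T,S
c=ctrl.camera_info('wrist');im=ctrl.get_image('wrist');cv2.imwrite('pics/w9.png',im[:,:,::-1])
for x in ctrl.look_for('wrist','block_0'): 
    w=onz(c,mid(x['rect']),20);print(np.round(x['rect']),round(x['score'],2),w,R.from_euler('z',-S[2]).apply(w-[S[0],S[1],0]))
E
```

```text
t: 26.15
ee_pos: [476.5, -332.9, 110.5]
orientation: [-0.178, -3.136, -0.0]
ft_force: [-0.9, 0.1, -0.7]
width: 28.8
grasp_force: 0.0
t 26.15 at [ 476.483 -332.914  110.454] w 28.821431538616096
tool axes (cols)
 [[-0.994  0.113 -0.   ]
 [ 0.113  0.994  0.   ]
 [ 0.     0.    -1.   ]]
shift [-2.491  0.225 98.453]
turn [ 0.    -0.    -0.004]
clamp frame [ 28.533 -16.544 110.454] [-0.876  0.143 -0.731] -2.0880343875814957
[296. 206. 310. 256.] 0.86 [ 466.077 -341.035   20.   ] [ 19.075 -25.752  20.   ]
```

View pics/w9.png

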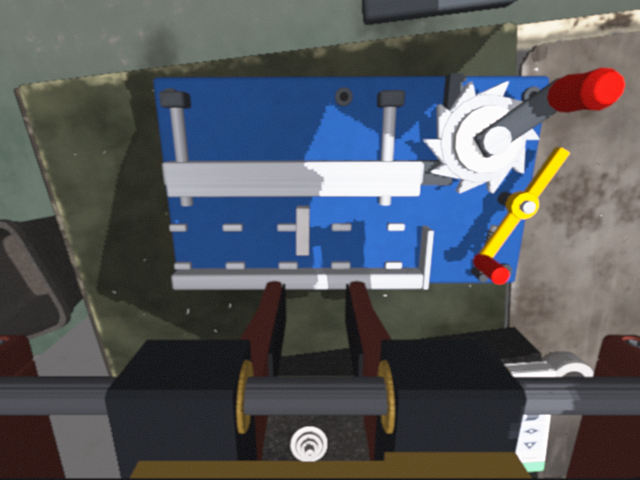

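The block has been knocked aside: it is now at (303,231), still parallel, beside the front tooth. I've used all my picture views, so I'll go by numbers from here.

```bash
python3 - <<'E'
from h import *
from fit import S
c=ctrl.camera_info('wrist');im=cv2.cvtColor(cv2.imread('pics/w9.png'),cv2.COLOR_BGR2HSV)
iv=lambda w:R.from_euler('z',-S[2]).apply(w-[S[0],S[1],0])
m=((im[...,1]<90)&(im[...,2]>90)).astype(np.uint8); m[:200]=0;m[:,:160]=0;m[:,440:]=0;m[270:]=0
n,l,st,ce=cv2.connectedComponentsWithStats(m)
for i in range(1,n):
    if st[i,4]<25: continue
    x,y,w,h,a=st[i];z=20 if h>25 else 15
    yy,xx=np.where(l==i);print((x,y,w,h,a),iv(onz(c,(x,y),z)),iv(onz(c,(x+w,y+h),z)),cv2.minAreaRect(np.c_[xx,yy].astype(np.float32)))
    if h>25:
        for r in range(y,y+h,6): q=xx[yy==r];print(r,q.min(),q.max())
E
```

```text
(np.int32(180), np.int32(200), np.int32(13), np.int32(7), np.int32(75)) [  -2.662 -111.267   15.   ] [   2.424 -102.533   15.   ] ((186.0, 203.0), (6.0, 12.0), 90.0)
(np.int32(379), np.int32(200), np.int32(12), np.int32(6), np.int32(64)) [-2.419 30.337 15.   ] [ 1.942 39.143 15.   ] ((384.5, 202.5), (5.0, 11.0), 90.0)
(np.int32(277), np.int32(206), np.int32(33), np.int32(50), np.int32(856)) [  0.749 -41.882  20.   ] [ 38.004 -18.953  20.   ] ((293.0, 230.5), (49.0, 32.0), 90.0)
206 297 308
212 296 309
218 296 309
224 278 309
230 277 309
236 296 309
242 296 309
248 296 309
254 296 308
(np.int32(331), np.int32(223), np.int32(21), np.int32(8), np.int32(151)) [14.416 -3.645 15.   ] [20.473 11.764 15.   ] ((341.0, 226.5), (7.0, 20.0), 90.0)
(np.int32(387), np.int32(223), np.int32(18), np.int32(8), np.int32(138)) [14.489 36.994 15.   ] [20.544 50.491 15.   ] ((395.5, 226.5), (7.0, 17.0), 90.0)
(np.int32(169), np.int32(224), np.int32(18), np.int32(8), np.int32(137)) [  14.954 -121.209   15.   ] [  21.013 -108.789   15.   ] ((177.5, 227.5), (7.0, 17.0), 90.0)
(np.int32(222), np.int32(224), np.int32(21), np.int32(8), np.int32(159)) [ 15.023 -82.758  15.   ] [ 21.087 -67.882  15.   ] ((232.0, 227.5), (7.0, 20.0), 90.0)
(np.int32(174), np.int32(226), np.int32(260), np.int32(44), np.int32(1465)) [  15.125 -115.764   20.   ] [49.187 72.849 20.   ] ((303.5, 247.5), (43.0, 259.0), 90.0)
226 423 426
232 422 433
238 422 433
244 421 432
250 420 431
256 420 431
262 176 430
268 174 430
```

```bash
python3 -m creep '[{"translation":[-3.5,-8.5,10],"angular":[0,0,0],"jaw":0.3},{"translation":[-3.5,-8.5,35],"angular":[0,0,0],"jaw":0.3},{"translation":[-3.5,-8.5,60],"angular":[0,0,0],"jaw":0.3},{"translation":[-3.5,-8.5,80],"angular":[0,0,0],"jaw":0.3},{"translation":[-3.5,-8.5,90],"angular":[0,0,0],"jaw":0.3},{"translation":[-3.5,-8.5,96],"angular":[0,0,0],"jaw":0.3},{"translation":[-3.5,-8.5,96],"angular":[0,0,0],"jaw":0.3},{"translation":[-3.5,-8.5,96],"angular":[0,0,0],"jaw":0.3}]'
python3 go.py 32 -25 12
```

```text
t: 27.25
ee_pos: [480.0, -341.4, 15.3]
orientation: [0.174, 3.136, -0.001]
ft_force: [-0.4, 0.4, 0.9]
width: 26.5
grasp_force: 0.0
t 27.25 at [ 479.995 -341.369   15.251] w 26.497388615155405
tool axes (cols)
 [[-0.994  0.111  0.001]
 [ 0.111  0.994 -0.001]
 [-0.001 -0.001 -1.   ]]
shift [ 0.948 -0.434  3.251]
turn [-0.001  0.001 -0.001]
clamp frame [ 32.946 -24.565  15.251] [-0.376  0.427  0.937] -2.0983647218758397
```

```bash
python3 -m creep '[{"translation":[1,0,3],"angular":[0,0,0],"jaw":0.25},{"translation":[1,0,3],"angular":[0,0,0],"jaw":0.15},{"translation":[1,0,3],"angular":[0,0,0],"jaw":0.05},{"translation":[1,0,3],"angular":[0,0,0],"jaw":0},{"translation":[1,0,3],"angular":[0,0,0],"jaw":0},{"translation":[1,0,3],"angular":[0,0,0],"jaw":0},{"translation":[1,0,-10],"angular":[0,0,0],"jaw":0},{"translation":[1,0,-40],"angular":[0,0,0],"jaw":0}]'
python3 cab.py 15 30 119
```

```text
t: 28.25
ee_pos: [477.9, -340.3, 54.6]
orientation: [-0.174, -3.135, -0.002]
ft_force: [0.5, 0.1, -1.0]
width: 8.8
grasp_force: 30.0
t 28.25 at [ 477.866 -340.338   54.564] w 8.766480533513661
tool axes (cols)
 [[-0.994  0.111 -0.002]
 [ 0.111  0.994  0.002]
 [ 0.002  0.001 -1.   ]]
shift [-54.072 433.21  -63.986]
turn [-0.    -0.003  1.335]
cab frame (handle0) [-138.904 -378.473   54.564] [ 0.518  0.093 -0.964] -2.099210081385658
```

```bash
python3 -m creep '[{"translation":[0,5,-40],"angular":[0,0,0],"jaw":0},{"translation":[-5,60,-65],"angular":[0,0,-0.03],"jaw":0},{"translation":[-12,120,-65],"angular":[0,0,-0.06],"jaw":0},{"translation":[-22,180,-65],"angular":[0,0,-0.1],"jaw":0},{"translation":[-32,240,-65],"angular":[0,0,-0.14],"jaw":0},{"translation":[-42,300,-65],"angular":[0,0,-0.18],"jaw":0},{"translation":[-50,360,-65],"angular":[0,0,-0.23],"jaw":0},{"translation":[-56,420,-65],"angular":[0,0,-0.235],"jaw":0}]'
python3 cab.py 18 30 26
```

```text
t: 29.25
ee_pos: [581.3, 72.4, 120.6]
orientation: [-0.196, 3.134, 0.0]
ft_force: [0.1, -1.2, 0.3]
width: 8.4
grasp_force: 30.0
t 29.25 at [581.301  72.389 120.645] w 8.422622919487086
tool axes (cols)
 [[-0.992 -0.125  0.001]
 [-0.125  0.992  0.   ]
 [-0.001 -0.    -1.   ]]
shift [-2.698 11.866 94.648]
turn [0.001 0.001 1.571]
cab frame (handle0) [ 15.18   18.138 120.645] [ 0.11  -1.2    0.308] -1.592184129212275
```

```bash
python3 -m creep '[{"translation":[-2,12,15],"angular":[0,0,0],"jaw":0},{"translation":[-2,12,40],"angular":[0,0,0],"jaw":0},{"translation":[-2,12,65],"angular":[0,0,0],"jaw":0},{"translation":[-2,12,82],"angular":[0,0,0],"jaw":0},{"translation":[-2,12,90],"angular":[0,0,0],"jaw":0},{"translation":[-2,12,94],"angular":[0,0,0],"jaw":0},{"translation":[-2,12,94],"angular":[0,0,0],"jaw":0},{"translation":[-2,12,94],"angular":[0,0,0],"jaw":0}]'
python3 -m creep '[{"translation":[0,0,0],"angular":[0,0,0],"jaw":0.1},{"translation":[0,0,0],"angular":[0,0,0],"jaw":0.2},{"translation":[0,0,0],"angular":[0,0,0],"jaw":0.22},{"translation":[0,0,-10],"angular":[0,0,0],"jaw":0.22},{"translation":[0,0,-40],"angular":[0,0,0],"jaw":0.22},{"translation":[0,0,-90],"angular":[0,0,0],"jaw":0.22},{"translation":[0,-50,-110],"angular":[0,0,0],"jaw":0.1},{"translation":[0,-100,-120],"angular":[0,0,0],"jaw":0}]'
python3 - <<'E'
from h import *
from cab import *
c=ctrl.camera_info('wrist');im=ctrl.get_image('wrist');cv2.imwrite('pics/w10.png',im[:,:,::-1]);print(ctrl.get_obs()['ee_pos'])
for l in('block_0','cabinet_drawer0_handle'):
  for x in ctrl.look_for('wrist',l): print(l,np.round(x['rect']),round(x['score'],2),Rc.inv().apply(onz(c,mid(x['rect']),32)-H))
im=ctrl.get_image('scene')
for x in ctrl.look_for('scene','block_0'): print(np.round(x['rect']),round(x['score'],2))
E
```

```text
t: 30.25
ee_pos: [581.7, 82.5, 26.3]
orientation: [-0.195, 3.134, 0.0]
ft_force: [0.8, 0.0, -0.2]
width: 8.4
grasp_force: 30.0
t: 31.25
ee_pos: [594.7, -17.4, 148.3]
orientation: [-0.198, 3.132, -0.001]
ft_force: [0.5, 0.1, -0.4]
width: 3.3
grasp_force: 0.0
[595.805 -22.773 149.05 ]
block_0 [370. 202. 383. 245.] 0.77 [  9.056 -25.69   32.   ]
block_0 [434. 194. 452. 241.] 0.74 [ 4.109 26.494 32.   ]
cabinet_drawer0_handle [285.  66. 566. 293.] 0.92 [-24.978  10.074  32.   ]
[304. 228. 318. 241.] 0.55
[289. 221. 302. 231.] 0.44
```

```bash
python3 cab.py -137 3 31
```

```text
t 31.5 at [593.353 -16.586 145.838] w 0.33750386358122564
tool axes (cols)
 [[-0.992 -0.123 -0.   ]
 [-0.123  0.992  0.   ]
 [ 0.     0.    -1.   ]]
shift [153.162  74.369 114.863]
turn [ 0.    -0.     1.569]
cab frame (handle0) [ 16.046 -71.646 145.838] [-0.408 -0.399  0.68 ] -1.742570652122326
```

```bash
python3 -m creep '[{"translation":[30,15,0],"angular":[0,0,0],"jaw":0},{"translation":[70,35,0],"angular":[0,0,0],"jaw":0},{"translation":[115,55,0],"angular":[0,0,0],"jaw":0},{"translation":[153,74,0],"angular":[0,0,0],"jaw":0},{"translation":[153,74,30],"angular":[0,0,0],"jaw":0},{"translation":[153,74,70],"angular":[0,0,0],"jaw":0},{"translation":[153,74,105],"angular":[0,0,0],"jaw":0},{"translation":[153,74,115],"angular":[0,0,0],"jaw":0}]'
python3 -m creep '[{"translation":[-6,0,0],"angular":[0,0,0],"jaw":0},{"translation":[-13,0,0],"angular":[0,0,0],"jaw":0},{"translation":[-20,0,0],"angular":[0,0,0],"jaw":0},{"translation":[-28,0,0],"angular":[0,0,0],"jaw":0},{"translation":[-36,0,0],"angular":[0,0,0],"jaw":0},{"translation":[-44,0,0],"angular":[0,0,0],"jaw":0},{"translation":[-52,0,0],"angular":[0,0,0],"jaw":0},{"translation":[-60,0,0],"angular":[0,0,0],"jaw":0}]'
python3 cab.py -14 3 31
```

```text
t: 32.5
ee_pos: [430.7, 38.6, 28.9]
orientation: [0.197, -3.131, -0.0]
ft_force: [-0.0, -0.4, 0.2]
width: 0.7
grasp_force: 0.0
t: 33.5
ee_pos: [492.6, 45.2, 30.6]
orientation: [0.195, -3.135, 0.0]
ft_force: [-1.3, 0.3, 1.6]
width: 0.4
grasp_force: 0.6
t 33.5 at [492.61   45.164  30.574] w 0.37189903366146204
tool axes (cols)
 [[-0.992 -0.124 -0.   ]
 [-0.124  0.992 -0.   ]
 [ 0.     0.    -1.   ]]
shift [-62.212   0.867  -0.437]
turn [-0.   -0.    1.57]
cab frame (handle0) [-76.213   2.183  30.574] [-1.294  0.252  1.617] -1.6276218903147797
```

```bash
python3 -m creep '[{"translation":[-8,0,0],"angular":[0,0,0],"jaw":0},{"translation":[-16,0,0],"angular":[0,0,0],"jaw":0},{"translation":[-24,0,0],"angular":[0,0,0],"jaw":0},{"translation":[-32,0,0],"angular":[0,0,0],"jaw":0},{"translation":[-40,0,0],"angular":[0,0,0],"jaw":0},{"translation":[-48,0,0],"angular":[0,0,0],"jaw":0},{"translation":[-54,0,0],"angular":[0,0,0],"jaw":0},{"translation":[-59,0,0],"angular":[0,0,0],"jaw":0}]'
python3 -m creep '[{"translation":[-1,0,0],"angular":[0,0,0],"jaw":0},{"translation":[-2,0,0],"angular":[0,0,0],"jaw":0},{"translation":[-3,0,0],"angular":[0,0,0],"jaw":0},{"translation":[-4,0,0],"angular":[0,0,0],"jaw":0},{"translation":[-5,0,0],"angular":[0,0,0],"jaw":0},{"translation":[-6,0,0],"angular":[0,0,0],"jaw":0},{"translation":[-6,0,0],"angular":[0,0,0],"jaw":0},{"translation":[-6,0,0],"angular":[0,0,0],"jaw":0}]'
python3 cab.py -14 3 31
```

```text
t: 34.5
ee_pos: [551.0, 52.5, 30.6]
orientation: [0.195, -3.135, -0.0]
ft_force: [-2.1, 0.7, -0.6]
width: 0.2
grasp_force: 0.6
t: 35.5
ee_pos: [556.1, 53.1, 30.6]
orientation: [0.195, -3.135, 0.0]
ft_force: [-3.8, -0.3, 3.6]
width: 0.1
grasp_force: 2.1
t 35.5 at [556.119  53.102  30.568] w 0.13215340155256522
tool axes (cols)
 [[-0.992 -0.124 -0.001]
 [-0.124  0.992 -0.   ]
 [ 0.001 -0.    -1.   ]]
shift [ 1.792  0.857 -0.431]
turn [-0.001 -0.001  1.57 ]
cab frame (handle0) [-12.209   2.141  30.568] [-3.835 -0.301  3.568] -1.6210158073139824
```

Force is not clearly at the stop yet; push a little more.

```bash
python3 -m creep '[{"translation":[-1,0,0],"angular":[0,0,0],"jaw":0},{"translation":[-2,0,0],"angular":[0,0,0],"jaw":0},{"translation":[-3,0,0],"angular":[0,0,0],"jaw":0},{"translation":[-4,0,0],"angular":[0,0,0],"jaw":0},{"translation":[-5,0,0],"angular":[0,0,0],"jaw":0},{"translation":[-5,0,0],"angular":[0,0,0],"jaw":0},{"translation":[-5,0,0],"angular":[0,0,0],"jaw":0},{"translation":[-5,0,0],"angular":[0,0,0],"jaw":0}]'
python3 cab.py -14 3 31
```

```text
t: 36.5
ee_pos: [556.2, 53.2, 30.1]
orientation: [0.195, -3.125, 0.001]
ft_force: [-17.3, -3.7, 14.4]
width: 0.8
grasp_force: 8.8
t 36.5 at [556.236  53.213  30.102] w 0.7789475429976714
tool axes (cols)
 [[-0.992 -0.124 -0.011]
 [-0.124  0.992 -0.001]
 [ 0.011  0.    -1.   ]]
shift [ 1.931  0.762 -0.878]
turn [-0.008 -0.009  1.57 ]
cab frame (handle0) [-12.079   2.237  30.102] [-17.327  -3.714  14.441] -1.6205978104403673
```

```bash
python3 -m creep '[{"translation":[10,0,0],"angular":[0,0,0],"jaw":0},{"translation":[25,0,0],"angular":[0,0,0],"jaw":0},{"translation":[40,0,-20],"angular":[0,0,0],"jaw":0},{"translation":[50,0,-60],"angular":[0,0,0],"jaw":0},{"translation":[60,0,-100],"angular":[0,0,0],"jaw":0},{"translation":[60,0,-150],"angular":[0,0,0],"jaw":0},{"translation":[60,0,-200],"angular":[0,0,0],"jaw":0},{"translation":[60,0,-240],"angular":[0,0,0],"jaw":0}]'
python3 -m creep '[{"translation":[0,0,0],"angular":[0,0,0],"jaw":0},{"translation":[0,0,0],"angular":[0,0,0],"jaw":0},{"translation":[0,0,0],"angular":[0,0,0],"jaw":0},{"translation":[0,0,0],"angular":[0,0,0],"jaw":0},{"translation":[0,0,0],"angular":[0,0,0],"jaw":0},{"translation":[0,0,0],"angular":[0,0,0],"jaw":0},{"translation":[0,0,0],"angular":[0,0,0],"jaw":0},{"translation":[0,0,0],"angular":[0,0,0],"jaw":0}]'
python3 - <<'E'
from h import *
from fit import T,S
old={n:cv2.imread(f'pics/{n}0.png')[:,:,::-1] for n in('scene','side')}
for n in old:
    im=ctrl.get_image(n)
    for l in('cabinet_drawer0_handle','block_0','crank_grip','pawl_pin'): print(n,l,[(np.round(x['rect']),round(x['score'],2)) for x in ctrl.look_for(n,l)[:2]])
    d=np.abs(im.astype(int)-old[n]).sum(2)
    r=(slice(230,340),slice(155,300)) if n=='side' else (slice(160,250),slice(278,390))
    print('cabinet region changed px',(d[r]>90).sum(),d[r].size)
E
```

```text
t: 37.5
ee_pos: [502.3, 46.4, 272.9]
orientation: [-0.195, 3.133, 0.0]
ft_force: [0.9, 0.1, -1.4]
width: 0.2
grasp_force: 0.0
t: 38.5
ee_pos: [502.1, 46.4, 270.6]
orientation: [-0.195, 3.136, -0.0]
ft_force: [-0.2, -0.7, -0.0]
width: 0.3
grasp_force: 0.0
scene cabinet_drawer0_handle [(array([283., 194., 350., 243.]), 0.74)]
scene block_0 [(array([324., 311., 374., 332.]), 0.72)]
scene crank_grip [(array([310., 323., 353., 362.]), 0.63)]
scene pawl_pin [(array([324., 311., 373., 329.]), 0.75), (array([286., 162., 383., 245.]), 0.61)]
cabinet region changed px 274 10080
side cabinet_drawer0_handle [(array([250., 244., 288., 326.]), 0.6)]
side block_0 []
side crank_grip [(array([357., 205., 387., 230.]), 0.62)]
side pawl_pin [(array([332., 207., 366., 230.]), 0.67)]
cabinet region changed px 867 15950
```

```bash
python3 -c "
from workcell import ctrl
print(ctrl.close_job())"
```

```text
the job is handed in; nothing more can be done
None
```

I handed the job in at about 38.5 s: pawl off, drum turned back to its stop, both blocks that were in the clamp (only two of the four were present) laid in the drawer, and drawer pushed shut. The bystanders were never approached, but `close_job()` returned no verdict, so I have no confirmation it passed.

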